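Bring the chilli jar to the front of the spice carousel and hold it there

ROBOT

A 7-joint arm with a two-finger parallel gripper is mounted at the origin on the work surface. World frame = base frame: x ahead of the robot, y to its left, z up, the work surface at z = 0. Lengths are in m, angles in degrees, forces in N, time in s.
With the tool pointing down it reaches from about 0.425 to 0.95 m from the base axis. Payload 4.7 kg.
Tool frame: the origin (TCP) lies between the finger pads; the fingertips stand env.tips_ahead ahead of it and the grasp point (between the pads) lies 8 mm behind it (env.tips_ahead is the distance from the TCP to the fingertips, in m); z points along the fingers, y is the line along which they close (so a half turn about z gives the same grasp; the last joint's range is limited). The gripper opens to 85 mm and grips with 20 to 120 N. Pads are 22 mm wide; open, the fingers measure 114 mm over their backs; the gripper's body (76 mm by 85 mm) begins 54 mm behind the grasp point. The pads swing forward as they close: fully open they stand 13 mm farther back than shut.
Start: joints at [-1.656, 26.849, -2.785, 87.806, 1.381, 65.374, -4.715], TCP at [0.675, 0, 0.242] pointing down, gripper open.
Joint ranges: [-148.3, 148.3], [-19.14, 114.17], [-79.39, 73.82], [5.75, 140.21], [-59.74, 239.74], [12.07, 113.84], [-152.46, 152.46]. Speed limits (degrees/s): [147.25, 147.25, 180, 180, 180, 180, 180].

INTERFACE

Orientations are given as [roll, pitch, yaw] about the fixed x, y, z axes, in that order (R = Rz(yaw) Ry(pitch) Rx(roll)).
In Python, from workcell import env, eyes gives the robot as it stands. The module is installed in compiled form; this text tells all that it offers. Calls block until the motion is done:
- env.reach(position, orientation): joint-space move of the TCP to a pose.
- env.movel(position, rot=None, vel=0.15): straight line of the TCP; rot=None keeps the orientation; vel is the mean speed in m/s.
- env.move_j(angles): joint-space move.
- env.ungrasp() and env.gripper_close(): open the fingers fully, or close them until they stop; the grip force is fixed at half the most.
- env.hold(seconds).
- env.inverse_kinematics(position, orientation): joint angles nearest the present ones, or None.
- env.sense(): the state.
- eyes.snapshot(name): name is "scene" or "side" or "wrist"; returns a dict with "pixels" (480x640x3 uint8, blue, green, red), "K" (3x3 intrinsics, pixels), "world_from_camera" (4x4, takes a point from camera to world coordinates). Camera axes: x right, y up, looking along -z (the intrinsics and any distortion apply to the point x, -y, -z); pixel columns grow to the right and rows downward; lengths in m; the calibration is good to about 2 mm. The wrist camera is an equidistant fisheye: a pixel r from the principal point sees the ray r / f radians off the axis. A picture is of the moment at which its call begins. There is no depth.
A pose or a line that the arm cannot do raises env.IKError and nothing moves.
- env.close_job(): hands the job in; it is judged then, once.
The state is a dict: "t": time; "joint_pos": joint angles; "joint_velocities": joint speeds; "tau": joint torques, N m; "eef_pos": TCP position; "tcp_rot": TCP orientation; "ft_force": force on the tool from outside, world axes, zero at the start; "wrist_torque": the same for the moment, N m; "finger_gap": finger opening in m; "grip_force": force on a finger pad.
Only numpy, scipy, OpenCV 4.12 (cv2) and the standard library are available. Lean on these libraries where they do the work, as an engineer would, in place of code of your own. Each camera call takes 0.05 s, during which the arm holds its last target. There are 200 camera calls.

TASK

Stand the orange-lidded jar upright and centred on the empty pedestal of the spice carousel and let go of it. Then take the carousel's upright black-topped post and turn the carousel clockwise (seen from above), against its return spring, until that jar stands right in front of the orange arrow on the table. The program finishes while still holding the post, keeping the carousel still there; do not knock over or shift the other jars, the scoop or the weights.

Things in the scene. Friction and masses are not known exactly. Their poses are not given: they have to be found in the camera images.
- marked_jar_mid (a point): The marked jar: closed spice jar with red spice, orange lid and orange band, about 0.17 to 0.33 kg, 52 mm across and 85 mm tall, starting on the table among two similar jars; this point is on its axis half-way up (42.5 mm above its base)
- marked_jar: The same marked jar; origin at the centre of its underside, z up along its axis.
- seat (a point): Centre of the flat top of the carousel's empty pedestal, 70 mm above the table; it turns with the carousel. The carousel is a wooden turntable, 310 mm across, top face 25 mm above the table, with three round wooden pedestals 52 mm across and 45 mm high, without rims, 100 mm from the turning axis and 120 degrees apart; the other two carry jars.
- post_grip (a point): The turning post: round, upright, fixed on the turntable 130 mm from the turning axis, 60 degrees counter-clockwise (from above) of the empty pedestal. Its top is 150 mm above the table; upper 60 mm a black sleeve of 18 mm diameter, below it bare steel of 14 mm. This point lies on its axis in the sleeve, 130 mm above the table: grip here from above (jars on the carousel reach 155 mm).
- turntable (a joint): Turn of the carousel, rad: 0 where its spring parks it (its start), growing clockwise seen from above, up to 1.9. A light spring of 0.30 N m/rad turns it back to 0 when let go. To bring the marked jar to the arrow it has to turn by 0.6 to 1.3 rad.
- front_marker: The flat orange arrow fixed to the table at the carousel's front (robot's side), 8 mm high. Its origin lies on the carousel's turning axis, at table height; its -x axis points from the turning axis out to the arrow, z up.
- arrow_tip (a point): Tip of the orange arrow, 163 mm from the turning axis; the arrow points at that axis. The marked jar is at the front when it stands on the straight line between this tip and the turning axis.
- green_jar_mid (a point): Bystander jar with green lid, 52 mm across and 85 mm tall, on the table; this point is on its axis half-way up (42.5 mm above its base)
- white_jar_mid (a point): Bystander jar with white lid, 52 mm across and 85 mm tall, on the table; this point is on its axis half-way up (42.5 mm above its base)
- shelf_jar_a_mid (a point): Bystander jar with yellow spice and steel lid, 52 mm across and 85 mm tall, loose, centred on its pedestal of the carousel; this point is on its axis half-way up (42.5 mm above its base)
- shelf_jar_b_mid (a point): Bystander jar with dark cloves and steel lid, 52 mm across and 85 mm tall, loose, centred on its pedestal of the carousel; this point is on its axis half-way up (42.5 mm above its base)
- scoop: Bystander steel scoop with wooden handle, 175 mm long, 28 mm high, lying on the table; origin underneath its middle, x towards the pan.
- weight_big: Bystander brass weight, 48 mm across, 50 mm tall; origin at its underside.
- weight_small: Bystander brass weight, 36 mm across, 36 mm tall; origin at its underside.
Mind the look-alikes: they are no part of the job. Of the things that look like the marked_jar, take the one that is farthest to the robot's left at the start.

How it is judged:
By the outcome, as a careful person would: the job done as asked, in the order asked, and still so for the second after the job is handed in, while the arm keeps its last pose, push and grip.
It also fails if it takes over 54 s, if anything falls off the work surface, if the arm or the gripper's body presses on something with over 40 N, if the wrist force passes 120 N, or if a joint passes its speed limit or range.

## Working session

There is one attempt and no reset: what is moved stays moved. The work goes in short steps, each a Python script; the robot and the scene stay as the last script left them, time stands still between calls to the robot, and variables do not carry over. Pictures are saved under pics/ and viewed, at most 10 in all, crops included, and the job is handed in when it is done.

```bash
mkdir -p pics
cat > h.py <<'E'
import numpy as np, cv2
from workcell import env, eyes
def snap(n,f):
    s=eyes.snapshot(n); cv2.imwrite('pics/'+f+'.png',s['pixels']); np.savez('pics/'+f+'.npz',K=s['K'],T=s['world_from_camera']); return s
def ray(f,u,v):
    d=np.load('pics/'+f+'.npz');K,T=d['K'],d['T']
    a=np.array([(u-K[0,2])/K[0,0],-(v-K[1,2])/K[1,1],-1]); return T[:3,3],T[:3,:3]@a
def atz(f,u,v,z):
    o,d=ray(f,u,v); return o+d*(z-o[2])/d[2]
def proj(f,p):
    d=np.load('pics/'+f+'.npz');K,T=d['K'],d['T']
    c=T[:3,:3].T@(np.array(p)-T[:3,3]); return K[0,0]*c[0]/-c[2]+K[0,2],K[1,1]*-c[1]/-c[2]+K[1,2]
E
python3 - <<'E'
from h import *
for n in('scene','side'):
    s=snap(n,n+'0');print(s.keys(),s['K'],s['world_from_camera'])
print(env.sense(),env.tips_ahead)
E
```

```text
dict_keys(['pixels', 'K', 'world_from_camera']) [[467.5846319    0.         316.88115674]
 [  0.         467.5846319  244.55272595]
 [  0.           0.           1.        ]] [[ 0.808233   -0.493083    0.3219139   0.91205481]
 [ 0.5886315   0.69182725 -0.41819614 -0.62948524]
 [-0.0165034   0.52748859  0.84940181  1.11242664]
 [ 0.          0.          0.          1.        ]]
dict_keys(['pixels', 'K', 'world_from_camera']) [[481.09945479   0.         324.6417491 ]
 [  0.         481.09945479 241.19918133]
 [  0.           0.           1.        ]] [[-0.91645481  0.20121378 -0.34586643  0.13614568]
 [-0.4000893  -0.47430547  0.78419569  0.81559866]
 [-0.00625536  0.85705737  0.51518301  0.7423426 ]
 [ 0.          0.          0.          1.        ]]
{'t': 0.1, 'joint_pos': array([-1.65666799, 26.89376711, -2.78564818, 87.86713995,  1.38130183,
       65.37335074, -4.71585831]), 'joint_velocities': array([ 0.11841372, -0.1144245 , -0.05715625, -0.11003187,  0.02334174,
        0.00313083,  0.02754701]), 'tau': array([ 5.33060393e-04, -5.11518788e+01, -4.69155551e-02, -2.38390929e+01,
        1.07741368e-02,  4.46335340e-03,  2.13932526e-05]), 'eef_pos': array([6.74501398e-01, 3.67405080e-05, 2.41351742e-01]), 'tcp_rot': array([-1.79899367e+02,  3.25395344e-03,  9.00034786e+01]), 'ft_force': array([-0.42586253,  0.64589597, -0.56680923]), 'wrist_torque': array([-0.04152324, -0.00989454,  0.02050561]), 'grip_force': 0.0, 'finger_gap': 0.08541674253687816} 0.011
```

View pics/scene0.png

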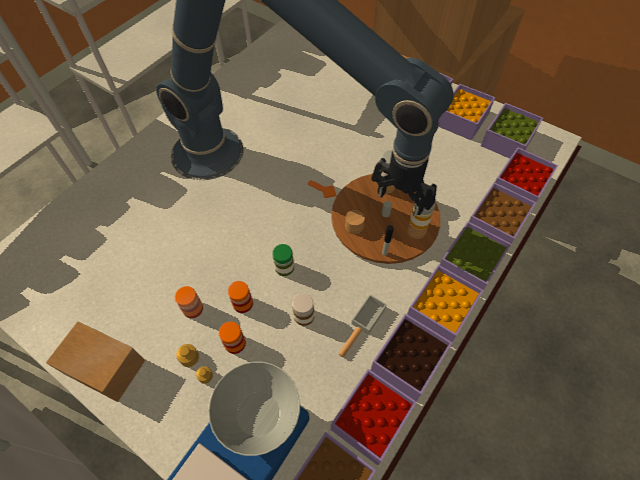

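View pics/side0.png

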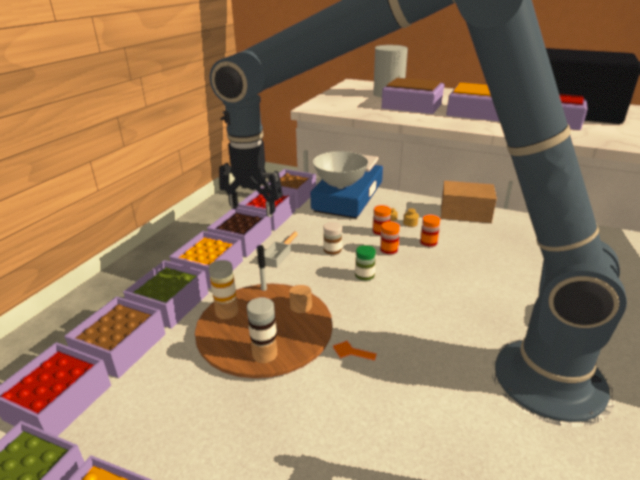

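Run:
```python
from h import *
a=cv2.imread('pics/scene0.png')[235:385,150:350]; b=cv2.imread('pics/scene0.png')[160:280,295:455]
cv2.imwrite('pics/cA.png',cv2.resize(a,None,fx=4,fy=4,interpolation=cv2.INTER_CUBIC))
cv2.imwrite('pics/cB.png',cv2.resize(b,None,fx=5,fy=5,interpolation=cv2.INTER_CUBIC))
for u,v in[(187,294),(239,288),(230,329),(283,250),(302,300)]:print(u,v,atz('scene0',u,v,.085))
```

```text
187 294 [ 0.34817548 -0.42239048  0.085     ]
239 288 [ 0.44091772 -0.33597483  0.085     ]
230 329 [ 0.49410359 -0.42884793  0.085     ]
283 250 [ 0.46140661 -0.18755554  0.085     ]
302 300 [ 0.58608666 -0.27166191  0.085     ]
```

View pics/cA.png

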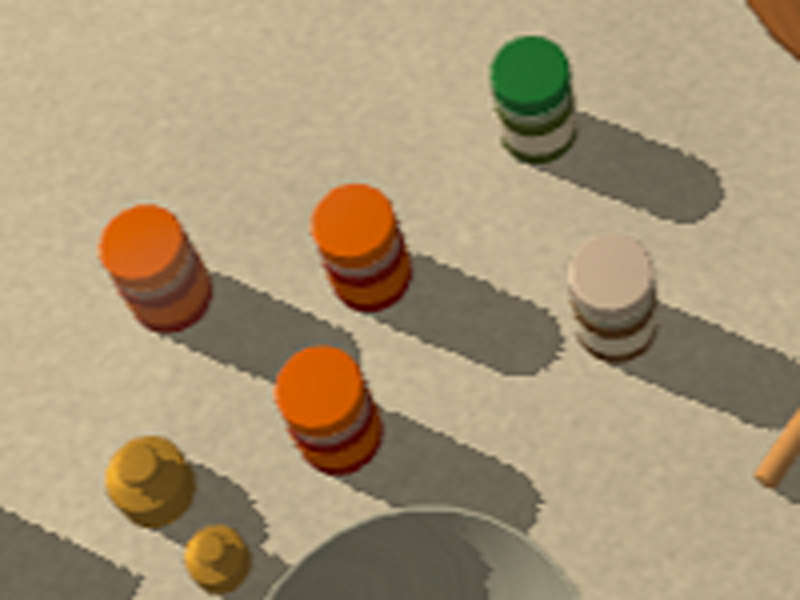

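View pics/cB.png

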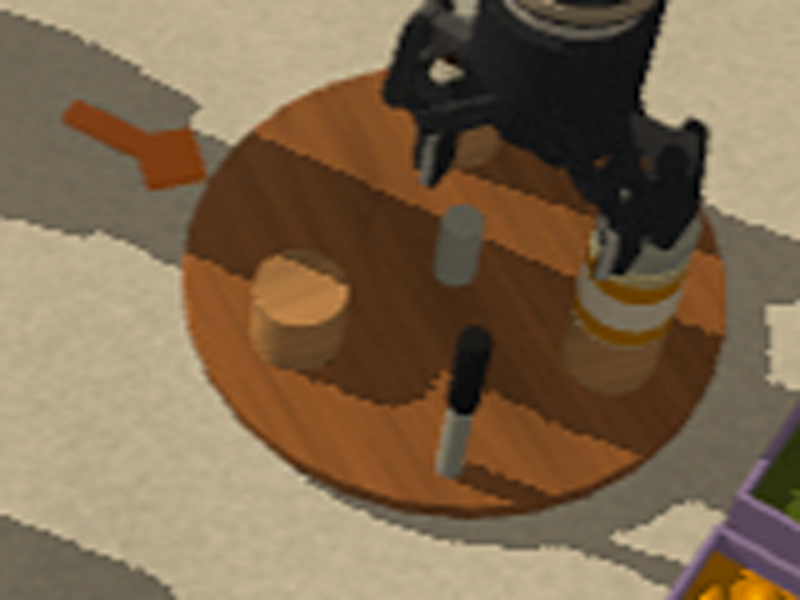

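The orange-lidded candidates in the scene image are (186,295), (238,290) and (230,332). Their y values are about -0.42, -0.336 and -0.43, so (238,290) has the largest y. It is the farthest left, so it is the marked jar, and the crop confirms the orange lid and band. The second crop shows the pedestal top at (355,218), the post top at (390,227) and the arrow tip at (336,195).

Run:
```python
from h import *
I=cv2.imread('pics/side0.png')
b=I[235:385,185:385]
cv2.imwrite('pics/cC.png',cv2.resize(b,None,fx=4,fy=4,interpolation=cv2.INTER_CUBIC))
b=I[195:285,320:450]
cv2.imwrite('pics/cD.png',cv2.resize(b,None,fx=6,fy=6,interpolation=cv2.INTER_CUBIC))
for n,u,v,z in[('ped',355,218,.07),('post',390,227,.15),('tip',335.8,195,.008),('jar',238.2,290.2,.085),('green',282.5,253.5,.085),('white',302.7,302.5,.085)]:
    p=atz('scene0',u,v,z);print(n,p.round(4),np.round(proj('side0',p),1))
```

```text
ped [0.5513 0.0125 0.07  ] [301.  289.2]
post [ 0.6645 -0.0093  0.15  ] [260.9 245.5]
tip [0.4372 0.0872 0.008 ] [333.8 343.2]
jar [ 0.4433 -0.3417  0.085 ] [390.7 224.4]
green [ 0.4669 -0.1965  0.085 ] [365.5 247.7]
white [ 0.5914 -0.2759  0.085 ] [333.  224.8]
```

View pics/cC.png

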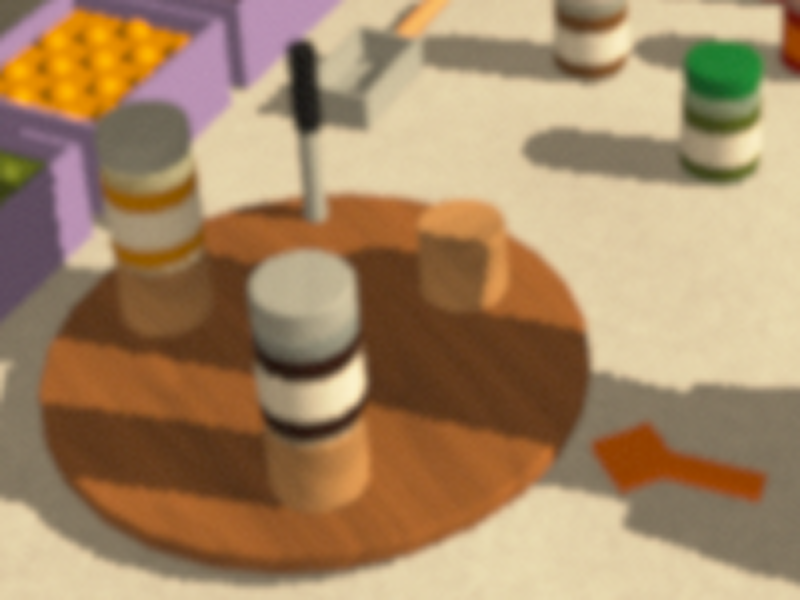

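View pics/cD.png

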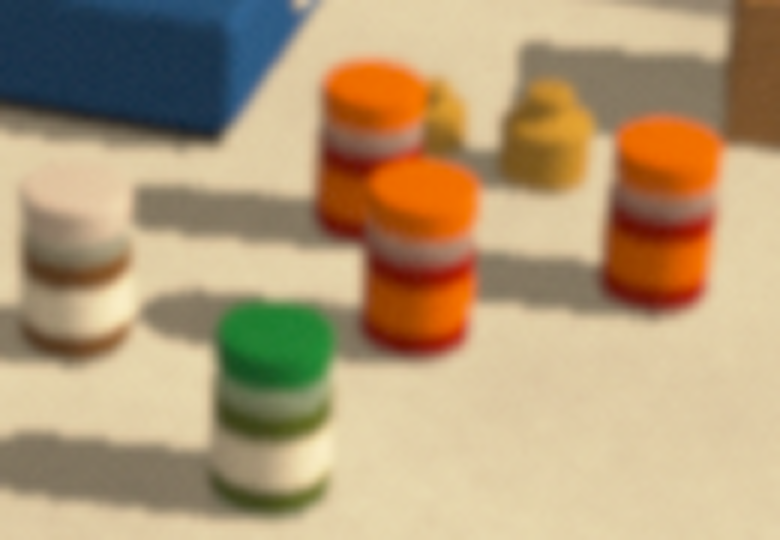

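Run:
```python
from h import *
from scipy.optimize import least_squares
P=lambda c,r,a,z:[c[0]+r*np.cos(a),c[1]+r*np.sin(a),z]
def model(x):
    c=x[:2];d=np.pi*2/3
    return dict(ped=P(c,.1,x[2],.07),post=P(c,.13,x[2]+d/2,.15),tip=P(c,.163,x[3],.008),A=P(c,.1,x[2]+d,.155),B=P(c,.1,x[2]-d,.155))
M=[('scene0','ped',355,218),('scene0','post',389.8,227.2),('scene0','tip',335.8,195.2),
('side0','ped',300.6,289.4),('side0','post',260.1,246.6),('side0','tip',333.9,345.6),('side0','A',222.3,267.3),('side0','B',260.6,305.6)]
f=lambda x:np.concatenate([np.subtract(proj(i,model(x)[n]),(u,v)) for i,n,u,v in M])
r=least_squares(f,[.59,.1,-1.8,np.pi],loss='soft_l1')
print(r.x,np.degrees(r.x[2:]),'turn cw',np.degrees((r.x[2]-r.x[3])%(2*np.pi)));print(f(r.x).reshape(-1,2).round(1))
for k,v in model(r.x).items():print(k,np.round(v,4))
g=lambda p:np.concatenate([np.subtract(proj('scene0',p),(238.1,290.1)),np.subtract(proj('side0',p),(390.4,225.7))])
j=least_squares(g,[.44,-.34,.085]);print('jar',j.x,j.fun)
for yaw in(0,45,90,-45):print(yaw,env.inverse_kinematics([.443,-.341,.06],[180,0,yaw]))
```

```text
[ 0.59835119  0.10367244 -2.08155485  3.22174936] [-119.26430745  184.59264073] turn cw 56.14305182249892
[[ 0.2 -1.3]
 [ 0.6 -0.5]
 [ 0.3 -1.2]
 [ 0.4  1. ]
 [ 0.4 -0.9]
 [-0.1 -1.3]
 [-1.3 -1.8]
 [ 1.  -0.8]]
ped [0.5495 0.0164 0.07  ]
post [ 0.6648 -0.0081  0.15  ]
tip [0.4359 0.0906 0.008 ]
A [0.6983 0.105  0.155 ]
B [0.5472 0.1896 0.155 ]
jar [ 0.44236386 -0.34045455  0.08187967] [ 0.34386604  0.11247674  0.39962045 -0.1077226 ]
0 [ 18.85899787  30.06357676  18.86172055 113.66289431 -15.04706799
  38.59612626 -42.80392214]
45 [ 24.94707216  29.33066668  10.81915328 113.3032112   -8.56719455
  38.1147054   -3.83424734]
90 [ 31.43026664  29.05141147   2.3758481  112.91166373  -1.87067722
  38.072663    34.98032748]
-45 [ 14.05127207  31.02190363  25.34797129 113.93863895 -20.36844214
  39.33910343 -82.83219137]
```

Run:
```python
from h import *
R=[180,0,90]
env.reach([.443,-.341,.17],R)
snap('wrist','w1')
env.movel([.443,-.341,.044],vel=.12)
env.gripper_close()
s=env.sense();print(s['t'],s['finger_gap'],s['grip_force'],s['eef_pos'])
env.movel([.443,-.341,.18],vel=.15)
s=env.sense();print(s['t'],s['finger_gap'],s['ft_force'])
snap('side','s1');a=snap('scene','sc1')
I=np.hstack([cv2.resize(cv2.imread('pics/%s.png'%n)[y:y+150,x:x+130],None,fx=3,fy=4) for n,y,x in(('sc1',200,170),('s1',120,320))])
cv2.imwrite('pics/v1.png',I)
```

```text
3.3167 0.05106072515978576 62.152605056762695 [ 0.44351506 -0.34128681  0.04483508]
4.375 0.05098166243607243 [-0.70949377 -0.32960958 -2.55492109]
```

View pics/v1.png

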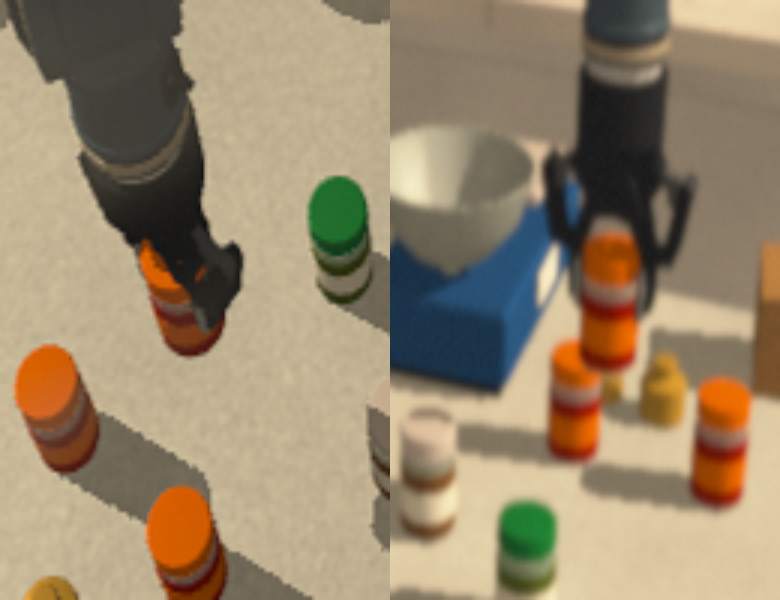

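The jar is held upright in the fingers, at crop (185,290) in scene and (610,300) in side. The neighbouring jars have not moved.

Run:
```python
from h import *
env.movel([.550,.0155,.18],vel=.2)
s=env.sense();print(s['t'],s['eef_pos'])
env.movel([.550,.0155,.117],vel=.08);env.hold(.2)
z=.117
f0=env.sense()['ft_force'][2]
while z>.111 and env.sense()['ft_force'][2]-f0<3:
    z-=.001; env.movel([.550,.0155,z],vel=.03)
s=env.sense();print(s['t'],z,s['eef_pos'],s['ft_force'],f0)
snap('side','s2');snap('scene','sc2')
I=np.hstack([cv2.resize(cv2.imread('pics/%s.png'%n)[y:y+120,x:x+80],None,fx=5,fy=5,interpolation=cv2.INTER_CUBIC) for n,y,x in(('sc2',145,320),('s2',210,260))])
cv2.imwrite('pics/v2.png',I)
```

```text
6.4833 [0.54977861 0.01433074 0.17994515]
8.3667 0.114 [0.55048703 0.01527681 0.11480757] [-1.98687514 -0.89554676  5.37463399] -1.2759974221763404
```

View pics/v2.png

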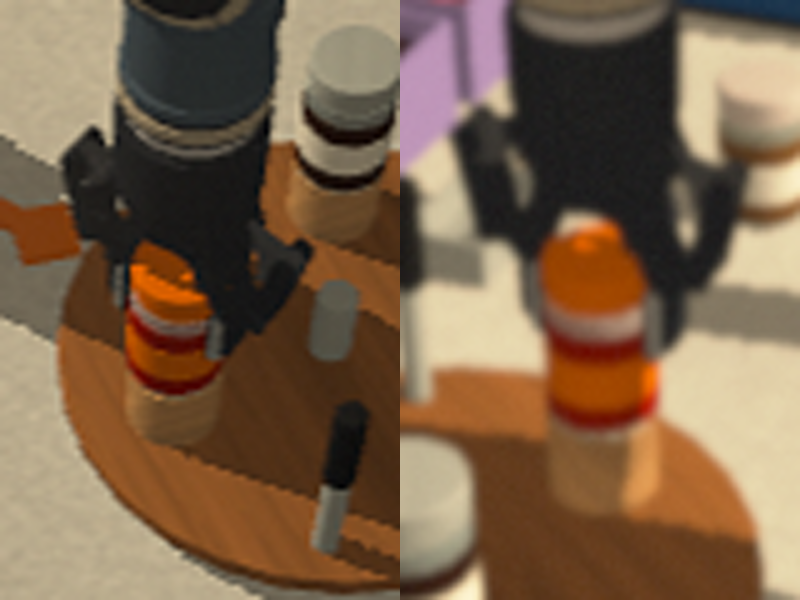

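Run:
```python
from h import *
a=cv2.resize(cv2.imread('pics/s2.png')[275:315,280:320],None,fx=10,fy=10,interpolation=cv2.INTER_CUBIC)
b=cv2.resize(cv2.imread('pics/sc2.png')[205:245,335:375],None,fx=10,fy=10,interpolation=cv2.INTER_CUBIC)
cv2.imwrite('pics/v3.png',np.hstack([b,a]))
p=np.array([.55,.0163,.07])
print(proj('s2',p),proj('s2',p+[0,.002,0]),proj('s2',p+[.002,0,0]),proj('sc2',p),proj('sc2',p+[0,.002,0]),proj('sc2',p+[.002,0,0]))
```

```text
(np.float64(300.8169202236334), np.float64(290.26536950457495)) (np.float64(300.4380640830674), np.float64(290.7437981495016)) (np.float64(300.0422389930918), np.float64(290.06165858179196)) (np.float64(355.3701338938973), np.float64(216.82719437124513)) (np.float64(355.77730016114003), np.float64(216.33713965196011)) (np.float64(355.9841093721659), np.float64(217.1758351634834))
```

View pics/v3.png

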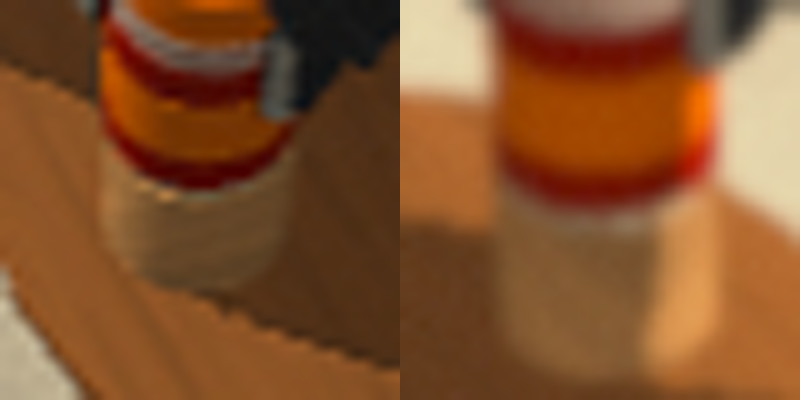

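The jar's edges line up with the pedestal's in both views: scene 102–298 against 105–295, side 497–715 against 498–720. It is centred to within about 1 mm, so I release it and take the post.

Run:
```python
from h import *
C=np.array([.59835,.10367]);ph0=-59.26
def pose(ph,z): return [C[0]+.13*np.cos(np.radians(ph)),C[1]+.13*np.sin(np.radians(ph)),z],[180,0,ph+180]
env.ungrasp();env.hold(.2)
env.movel([.550,.0155,.205],vel=.12)
snap('side','s3');snap('scene','sc3')
env.reach(*pose(ph0,.205))
p,R=pose(ph0,.122);env.movel(p,vel=.1)
env.gripper_close()
s=env.sense();print(s['t'],s['finger_gap'],s['grip_force'],s['eef_pos'],s['ft_force'],s['tcp_rot'])
turn=56.14;n=7
for k in range(1,n+1):
    p,R=pose(ph0-turn*k/n,.122);env.movel(p,R,vel=.05)
env.hold(.3)
s=env.sense();print(s['t'],s['finger_gap'],s['eef_pos'],s['ft_force'],s['tcp_rot'])
snap('side','s4');snap('scene','sc4')
a=cv2.resize(cv2.imread('pics/sc4.png')[140:290,290:450],None,fx=2.5,fy=4,interpolation=cv2.INTER_CUBIC)
b=cv2.resize(cv2.imread('pics/s4.png')[220:370,190:390],None,fx=2,fy=4,interpolation=cv2.INTER_CUBIC)
cv2.imwrite('pics/v4.png',np.hstack([a,b]))
```

```text
12.325 0.016527054948139566 58.60268175601959 [ 0.6651805  -0.00795629  0.12254377] [0.28484951 0.22711134 2.96406463] [1.79947214e+02 2.10050388e-02 1.20738864e+02]
16.2417 0.016379530735743792 [ 0.54499079 -0.01155518  0.12245362] [4.70634745 7.2519715  2.76143845] [179.81902466  -0.21816524  64.7661732 ]
```

View pics/v4.png

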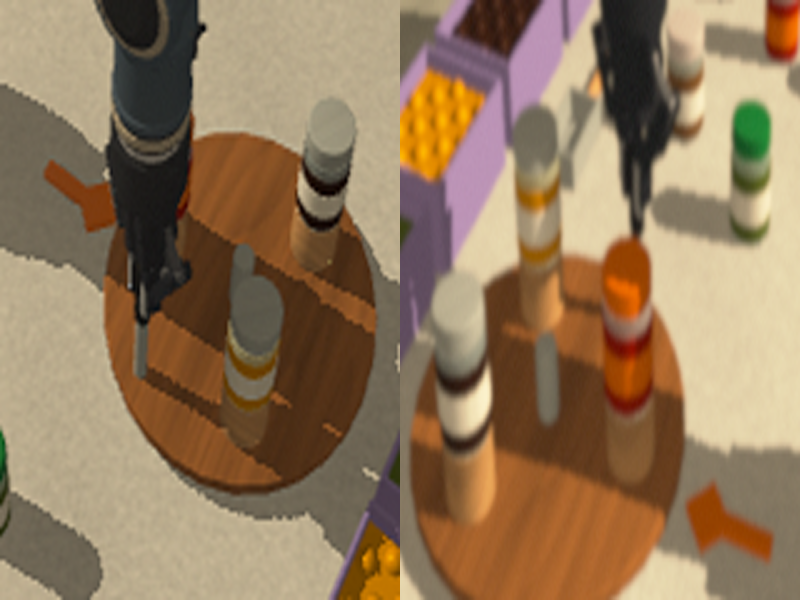

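The jar is now about at the front. In the right half of the picture the orange lid is at crop (627,262) and the arrow tip at (690,505). All bystanders are still standing. Now I'll measure the remaining angle with image code: circle matching on the three lids, and the arrow's symmetry axis.

```bash
cat > m.py <<'E'
from h import *
from scipy.ndimage import map_coordinates, gaussian_filter
C0=np.array([.59835,.10367])
def samp(f,I,P):
    u,v=proj_many(f,P); return np.stack([map_coordinates(I[...,k],[v,u],order=1) for k in range(3)],-1)
def proj_many(f,P):
    d=np.load('pics/'+f+'.npz');K,T=d['K'],d['T'];c=(P-T[:3,3])@T[:3,:3]
    return -K[0,0]*c[...,0]/c[...,2]+K[0,2],K[1,1]*c[...,1]/c[...,2]+K[1,2]
def circ(f,p,z,rs,w=.008,d=.0015):
    I=cv2.imread('pics/'+f+'.png').astype(float);t=np.linspace(0,2*np.pi,90,endpoint=False);best=(0,)
    cs=np.stack([np.cos(t),np.sin(t)],-1)
    for r in rs:
        for dx in np.arange(-w,w+1e-9,.0005):
            for dy in np.arange(-w,w+1e-9,.0005):
                c=np.array(p)+[dx,dy]
                g=[samp(f,I,np.concatenate([c+(r+e)*cs,np.full((90,1),z)],1)) for e in(-d,d)]
                s=np.median(np.abs(g[0]-g[1]).sum(-1))+np.abs(g[0]-g[1]).sum(-1).clip(0,80).mean()
                if s>best[0]:best=(s,c,r)
    return best
def arrow(f):
    I=cv2.imread('pics/'+f+'.png');x=np.arange(.34,.45,.0005);y=np.arange(.05,.13,.0005)
    X,Y=np.meshgrid(x,y,indexing='ij');S=samp(f,I.astype(float),np.stack([X,Y,0*X+.008],-1))
    h=cv2.cvtColor(S.clip(0,255).astype(np.uint8),cv2.COLOR_BGR2HSV)
    m=((h[...,0]<15)&(h[...,1]>180)).astype(np.uint8)
    n,l,st,_=cv2.connectedComponentsWithStats(m);k=1+st[1:,4].argmax();Q=np.stack([X[l==k],Y[l==k]],-1)
    c=Q.mean(0);d=np.linalg.svd(Q-c,full_matrices=False)[2][0];d*=np.sign(d[0])
    s=(Q-c)@d
    return c,np.degrees(np.arctan2(d[1],d[0])),c+d*s.max(),len(Q)
E
python3 - <<'E'
from m import *
for f in('scene0','side0','s3','s4'):print(f,'arrow',arrow(f))
pol=lambda a:C0+.1*np.array([np.cos(np.radians(a)),np.sin(np.radians(a))])
for f,a,names in(('s3',-119.3,'MAB'),('s4',-175,'MAB'),('sc4',-175,'AB'),('sc3',-119.3,'M')):
    for n in names:
        b=circ(f,pol(a+{'M':0,'A':120,'B':240}[n]),.155,(.024,.025,.026));print(f,n,b[0].round(),b[1].round(4),b[2])
for f in('side0','scene0','s4','sc4'):print(f,'rim',circ(f,C0,.025,(.155,)))
E
```

```text
scene0 arrow (array([0.39360415, 0.08466629]), np.float64(2.8757163345544705), array([0.43598517, 0.08679521]), 8915)
side0 arrow (array([0.39342583, 0.09386716]), np.float64(3.270869836218809), array([0.43451626, 0.09621546]), 9067)
s3 arrow (array([0.39348898, 0.09389533]), np.float64(3.3110430576109318), array([0.43448455, 0.09626704]), 9071)
s4 arrow (array([0.39347875, 0.09388048]), np.float64(3.245568399531886), array([0.43448832, 0.09620599]), 9036)
s3 M 138.0 [0.5469 0.0245] 0.026
s3 A 68.0 [0.6983 0.1084] 0.026
s3 B 174.0 [0.5483 0.1912] 0.026
s4 M 140.0 [0.4982 0.103 ] 0.026
s4 A 91.0 [0.6547 0.0208] 0.024
s4 B 113.0 [0.6436 0.1948] 0.026
sc4 A 77.0 [0.6552 0.0173] 0.026
sc4 B 109.0 [0.6436 0.1908] 0.025
sc3 M 116.0 [0.5474 0.0145] 0.025
side0 rim (np.float64(113.25030679516935), array([0.59685, 0.11017]), 0.155)
scene0 rim (np.float64(146.99166305177786), array([0.60035, 0.09617]), 0.155)
s4 rim (np.float64(110.40886308917575), array([0.59635, 0.11117]), 0.155)
sc4 rim (np.float64(140.45074986662144), array([0.59935, 0.09717]), 0.155)
```

Run:
```python
from m import *
env.movel([.5446,-.0119,.122],vel=.02);env.hold(.5)
s=env.sense();print(s['t'],s['eef_pos'],s['ft_force'],s['grip_force'],s['tcp_rot'])
snap('side','s5');snap('scene','sc5')
for f in('s5','sc5'):
    r={n:circ(f,p,.155,(.024,.025,.026))[1] for n,p in(('A',(.655,.019)),('B',(.6436,.193)))}
    d=r['B']-r['A'];print(f,r,np.degrees(np.arctan2(d[1],d[0]))+90)
print('M',circ('s5',(.498,.101),.155,(.026,))[1])
g=lambda f,y,x:cv2.cvtColor(cv2.imread('pics/%s.png'%f)[y:y+26,x:x+34],cv2.COLOR_BGR2GRAY).astype(float)
print('release shift px',cv2.phaseCorrelate(g('s2',272,284),g('s3',272,284)),cv2.phaseCorrelate(g('sc2',200,338),g('sc3',200,338)))
# bystanders: unchanged pixels on jars region
for a,b,y0,y1,x0,x1 in(('scene0','sc5',240,385,150,230),('scene0','sc5',290,360,285,385),('side0','s5',195,285,320,385)):
    print(np.percentile(cv2.absdiff(cv2.imread(f'pics/{a}.png'),cv2.imread(f'pics/{b}.png'))[y0:y1,x0:x1],[50,95,99]))
```

```text
17.125 [ 0.54586792 -0.01194921  0.12243543] [1.63061736 1.41076606 5.79217149] 59.0344512462616 [ 1.79885070e+02 -2.90802772e-02  6.46941740e+01]
s5 {'A': array([0.6545, 0.022 ]), 'B': array([0.6426, 0.1945])} 183.94632614865054
sc5 {'A': array([0.654 , 0.0165]), 'B': array([0.6421, 0.191 ])} 183.90123652184582
M [0.499  0.1015]
release shift px ((0.35662077756668253, 0.4149859582096074), 0.5502679219454971) ((-0.4619844145904679, 0.7375570320327345), 0.631013416380869)
[1. 2. 2.]
[ 1.  2. 22.]
[  2.  69. 125.]
```

```bash
python3 -c "
from h import *
print(env.close_job(),env.sense()['t'])"
```

```text
the job is handed in; nothing more can be done
the job is handed in; nothing more can be done
```

The orange-lidded jar stands on the carousel's empty pedestal, centred to about 1 mm before release. The carousel is turned clockwise until the jar is within about 0.5° of the arrow, the gripper is still holding the post, and the job was handed in at about 17 s.

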